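# Pack two gift boxes with stacked tins

## Task

Pack the two gift boxes. In the middle of the red box build a tower: the blue tin at the bottom, the green tin on it, the orange tin on top; in the middle of the brown cardboard box stand the honey jar, with the black pot on its lid. Keep each one upright, set it down gently and centred on what it stands on, and leave the shaker, the mug and the brush alone.

Things in the scene. Friction and masses are not known exactly. Their poses are not given: they have to be found in the camera images.
- blue_tin_mid (a point): large round blue gift tin with a pale paper band and a small silver dot on its lid, the widest of the five: closed upright cylinder, 68 mm in diameter, 38 mm high, flat top and bottom, about 250 g, loose on the table. The point is its centre, 19 mm above its underside; z up.
- green_tin_mid (a point): medium round green gift tin with a pale paper band and a small silver dot on its lid: closed upright cylinder, 56 mm in diameter, 34 mm high, flat top and bottom, about 180 g, loose on the table. The point is its centre, 17 mm above its underside; z up.
- orange_tin_mid (a point): small round orange gift tin with a pale paper band and a small silver dot on its lid: closed upright cylinder, 44 mm in diameter, 32 mm high, flat top and bottom, about 120 g, loose on the table. The point is its centre, 16 mm above its underside; z up.
- honey_jar_mid (a point): round amber glass honey jar with a flat brass lid and a pale paper label, the tallest of the five: closed upright cylinder, 60 mm in diameter, 56 mm high, flat top and bottom, about 300 g, loose on the table. The point is its centre, 28 mm above its underside; z up.
- black_pot_mid (a point): small round black plastic pot with a grey band: closed upright cylinder, 46 mm in diameter, 32 mm high, flat top and bottom, about 100 g, loose on the table. The point is its centre, 16 mm above its underside; z up.
- red_box: red gift box base, open on top and empty, fixed to the table: 160 x 160 mm outside, 30 mm high, walls and floor 4 mm thick (inside 152 x 152 mm). Origin at the centre of its underside, on the table; z up, x and y along its sides.
- brown_box: brown cardboard gift box base, open on top and empty, fixed to the table: 160 x 160 mm outside, 30 mm high, walls and floor 4 mm thick (inside 152 x 152 mm). Origin at the centre of its underside, on the table; z up, x and y along its sides.
- shaker: bystander: steel sugar shaker, 50 mm in diameter, 75 mm high, standing between the boxes. Origin at the centre of its underside.
- mug: bystander: blue mug, 80 mm in diameter, 85 mm high, at the left of the work. Origin at the centre of its underside.
- brush: bystander: pastry brush lying on the table beyond the boxes, about 0.2 m long. Origin at its underside; x along its length.

How it is judged:
By the outcome, as a careful person would: the job done as asked, in the order asked, and still so for the second after the job is handed in, with the robot touching nothing.
It also fails if it takes over 133 s, if anything falls off the work surface, if the arm or the gripper's body presses on something with over 40 N, if the wrist force passes 120 N, or if a joint passes its speed limit or range.

## Robot

A 6-joint arm with a two-finger parallel gripper is mounted at the origin on the work surface. World frame = base frame: x ahead of the robot, y to its left, z up, the work surface at z = 0. Lengths are in m, angles in degrees, forces in N, time in s.
With the tool pointing down it reaches from about 0.25 to 0.725 m from the base axis. Payload 9.7 kg.
Tool frame: the origin (TCP) lies at the very end of the fingers, on their centre line; the grasp point (between the pads) lies 19 mm behind it; z points along the fingers, y is the line along which they close (so a half turn about z gives the same grasp; the last joint's range is limited). The gripper opens to 85 mm and grips with 20 to 120 N. Pads are 22 mm wide; open, the fingers measure 114 mm over their backs; the gripper's body (76 mm by 85 mm) begins 54 mm behind the grasp point. The pads swing forward as they close: fully open they stand 13 mm farther back than shut.
Start: joints at [68.125, 4.979, 10.078, 95.1, 0, 90], TCP at [0.205, 0.51, 0.195] pointing down, gripper open.
Joint ranges: [-179.16, 179.16], [-48.56, 103.87], [-65.8, 70.77], [-126.05, 130.52], [-82.76, 87.17], [-180, 180]. Speed limits (degrees/s): [127.2, 127.2, 147.25, 180, 180, 180].

## Interface

Orientations are given as [roll, pitch, yaw] about the fixed x, y, z axes, in that order (R = Rz(yaw) Ry(pitch) Rx(roll)).
In Python, from workcell import telemetry, optics, workorder gives the robot as it stands.
- The arm moves only by the shell command python3 -m handwheel 'ROWS' [FORCE]. ROWS is JSON, a list of rows, each an object of numbers: "tx", "ty", "tz": the shift along the tool's x, y, z in m; "ax", "ay", "az": the turn, a rotation vector about the tool's x, y, z in degrees; "jaw": the gripper command: -1 is shut, 1 is fully open, values between are in proportion. A call has exactly 10 rows; each row shifts and turns the commanded pose from where the row before left it, along the tool's axes as they then stand; what a row does not reach is not made up. A row lasts 1/8 s, in which the tool goes at most 62.5 mm and 10.7 degrees, less where a joint would pass 70% of its speed; a pose out of reach is approached as far as the arm can. A call is refused whole if a number of a shift passes 0.0625 or a number of a turn 10.7, either way. A call with a gripper value outside its range is refused whole. The fingers move at their own pace and stop on an object; FORCE is the grip in N (left out, the last holds). Time passes only in rows, so rows that do not move let the fingers close, or fill a call up. It gives the time, the measured TCP pose, the force, the opening and the grip force at its end, in the units of the state.
- telemetry.get_obs(): the state, without advancing time (a new reading comes with each control period).
- optics.camera(name): name is "scene" or "top" or "wrist"; returns a dict with "color" (420x560x3 uint8, red, green, blue), "K" (3x3 intrinsics, pixels), "extrinsics" (4x4, takes a point from camera to world coordinates); the wrist camera has in their place "mount" (4x4, takes a point from camera to tool coordinates, whose origin is the TCP and whose axes are the flange's). Camera axes: x right, y down, z forward; pixel columns grow to the right and rows downward; lengths in m; the calibration is good to about 2 mm. A picture is of the moment at which its call begins: read the wrist's pose just before it. There is no depth.
- workorder.job_done(): hands the job in; it is judged then, once.
The state is a dict: "time": time; "q": joint angles; "qd": joint speeds; "joint_efforts": joint torques, N m; "ee_pos": TCP position; "tcp_rot": TCP orientation; "wrist_force": force on the tool from outside, world axes, zero at the start; "torque": the same for the moment, N m; "opening": finger opening in m; "grasp_force": force on a finger pad.
Only numpy, scipy, OpenCV 4.12 (cv2) and the standard library are available. Lean on these libraries where they do the work, as an engineer would, in place of code of your own. Each camera call takes 0.05 s, during which the arm holds its last target. There are 200 camera calls.

## Working session

There is one attempt and no reset: what is moved stays moved. The work goes in short steps, Python scripts to look and compute and a shell command to move; the robot and the scene stay as the last step left them, time stands still between calls to the robot, and variables do not carry over. Pictures are saved under pics/ and viewed, at most 14 in all, crops included, and the job is handed in when it is done.

```bash
mkdir -p pics && cat > h.py <<'E'
import numpy as np, cv2
from workcell import telemetry, optics, workorder
def snap(n,f):
    o=telemetry.get_obs(); c=optics.camera(n); cv2.imwrite('pics/'+f,c['color'][:,:,::-1]); return o,c
E
python3 - <<'E'
from h import *
np.set_printoptions(precision=4,suppress=True)
for n in ['top','scene']:
    o,c=snap(n,n+'.png'); print(c['K'],c['extrinsics'])
print(o)
E
```

```text
[[505.431    0.     283.7837]
 [  0.     505.431  210.0339]
 [  0.       0.       1.    ]] [[ 0.0235 -0.9845  0.1738  0.3895]
 [-0.9997 -0.0219  0.011   0.0989]
 [-0.0071 -0.174  -0.9847  1.2608]
 [ 0.      0.      0.      1.    ]]
[[452.4282   0.     278.4353]
 [  0.     452.4282 209.0719]
 [  0.       0.       1.    ]] [[-0.4725  0.5472 -0.6909  1.5381]
 [ 0.8811  0.275  -0.3848  0.5985]
 [-0.0206 -0.7905 -0.6121  0.8516]
 [ 0.      0.      0.      1.    ]]
{'time': 0.05, 'q': array([68.1255,  5.0103, 10.0333, 95.1002,  0.0013, 90.0003]), 'qd': array([ 0.0342, -0.0234,  0.0664, -0.0768, -0.0362, -0.0579]), 'joint_efforts': array([  0.002 , -52.2084,  46.6122,   0.0166,   0.0001,  -0.    ]), 'ee_pos': array([0.2048, 0.5101, 0.194 ]), 'tcp_rot': array([-179.9228,   -0.0013,  158.1252]), 'wrist_force': array([ 0.066 , -0.3096,  0.4318]), 'torque': array([0.0341, 0.005 , 0.0225]), 'grasp_force': 0.0, 'opening': 0.0855436610498819}
```

View pics/top.png

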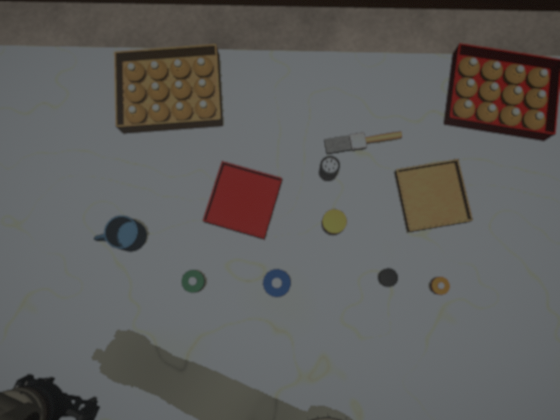

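View pics/scene.png

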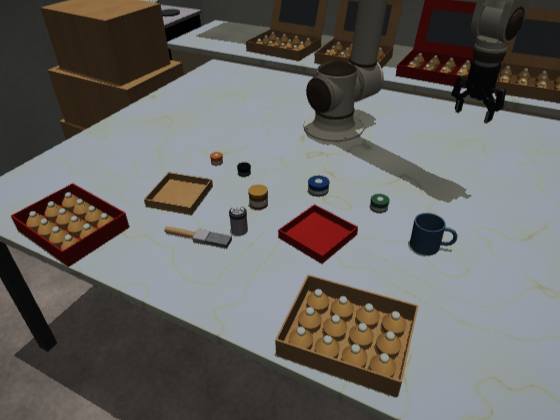

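The top view shows the red box near (243,200), brown box near (433,196), blue tin (277,283), green (193,281), honey (334,221), black pot (388,277) and orange (440,285). The shaker is at (330,167), the mug at (126,234) and the brush at (362,141). I'll enlarge this for closer readings.

```bash
python3 - <<'E'
import cv2,numpy as np
i=cv2.imread('pics/top.png')
i=cv2.convertScaleAbs(i,alpha=1.6)
a=cv2.resize(i[145:305,170:290],None,fx=3.3,fy=3.3,interpolation=2)
b=cv2.resize(i[145:305,310:480],None,fx=3.3,fy=3.3,interpolation=2)
cv2.imwrite('pics/ca.png',cv2.resize(i[150:305,175:295],None,fx=3.75,fy=3.75,interpolation=2))
cv2.imwrite('pics/cb.png',cv2.resize(i[150:305,310:480],None,fx=3.75,fy=3.75,interpolation=2))
E
```

```text
(no output)
```

View pics/ca.png

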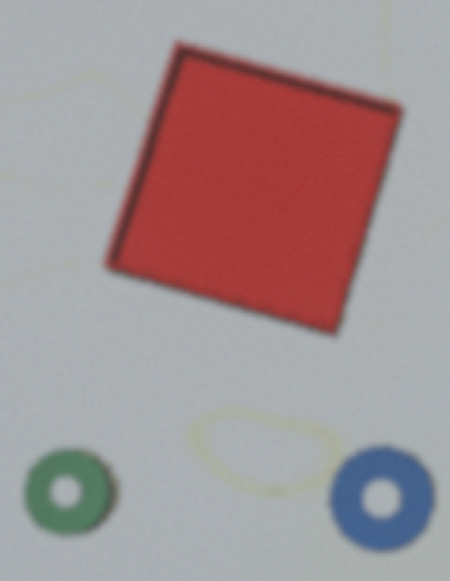

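View pics/cb.png

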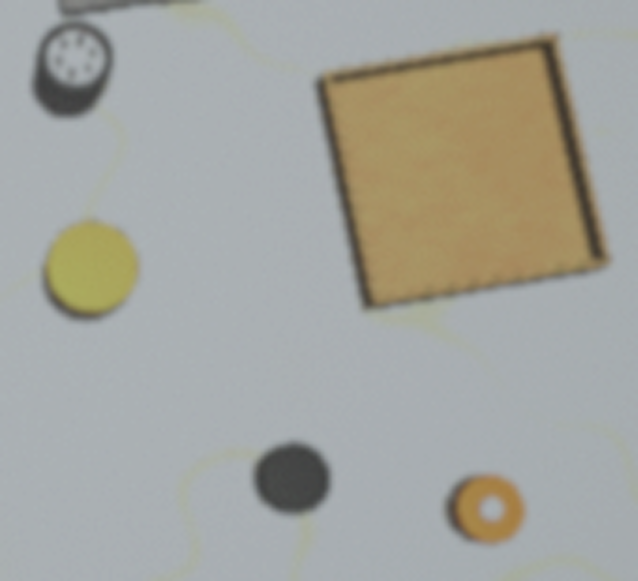

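In the crops (×3.75), the red rim corners are (179,43), (402,107), (337,334), (107,267), the green lid is at (67,492) and the blue lid at (382,499). The brown rim corners are (320,78), (556,38), (608,265), (367,307). The honey lid is at (92,267), the black pot at (293,479), orange at (490,510) and the shaker top at (78,58).

```bash
cat >> h.py <<'E'
def ray(K,T,u,v,z):
    d=T[:3,:3]@np.linalg.solve(K,[u,v,1.]); p=T[:3,3]; return p+d*(z-p[2])/d[2]
def topx(u,v,z):
    K=np.array([[505.431,0,283.7837],[0,505.431,210.0339],[0,0,1]])
    T=np.array([[.0235,-.9845,.1738,.3895],[-.9997,-.0219,.011,.0989],[-.0071,-.174,-.9847,1.2608]])
    return ray(K,T,u,v,z)
E
python3 - <<'E'
from h import *
A=lambda u,v,z:topx(175+(u+.5)/3.75-.5,150+(v+.5)/3.75-.5,z)
B=lambda u,v,z:topx(310+(u+.5)/3.75-.5,150+(v+.5)/3.75-.5,z)
for n,p in dict(blue=A(382,499,.038),green=A(67,492,.034),honey=B(92,267,.056),black=B(293,479,.032),orange=B(490,510,.032),shaker=B(78,58,.075)).items(): print(n,p[:2].round(4))
for F,c in((A,[(179,43),(402,107),(337,334),(107,267)]),(B,[(320,78),(556,38),(608,265),(367,307)])):
    P=np.array([F(u,v,.03)[:2] for u,v in c]); e=P-np.roll(P,-1,0)
    print(P.round(4),P.mean(0),np.linalg.norm(e,axis=1),np.degrees(np.arctan2(e[:,1],e[:,0])))
c=optics.camera('wrist'); print(c['K'],c['mount'])
E
```

```text
blue [0.4282 0.1259]
green [0.428  0.3283]
honey [ 0.5784 -0.0097]
black [ 0.4473 -0.1416]
orange [ 0.4305 -0.2673]
shaker [0.7117 0.0019]
[[0.7284 0.2702]
 [0.6875 0.1194]
 [0.5344 0.1582]
 [0.5753 0.3108]] [0.63140498 0.21466249] [0.15623039 0.15795732 0.15799494 0.15841786] [  74.83815595  -14.20694999 -104.98774324  165.15229853]
[[ 0.7136 -0.1633]
 [ 0.7446 -0.3214]
 [ 0.5914 -0.3498]
 [ 0.5601 -0.1917]] [ 0.65241644 -0.2565576 ] [0.16114982 0.15580725 0.16122694 0.15610434] [ 101.09555845   10.50368456  -78.79914957 -169.52339737]
[[334.2919783    0.         282.69485304]
 [  0.         334.2919783  209.7974449 ]
 [  0.           0.           1.        ]] [[-1.55972318e-03 -9.52657744e-01 -3.04040769e-01  7.88666480e-02]
 [ 9.99998713e-01 -1.37141006e-03 -8.32903924e-04 -1.03075311e-03]
 [ 3.76507802e-04 -3.04041677e-01  9.52658657e-01 -1.78368555e-01]
 [ 0.00000000e+00  0.00000000e+00  0.00000000e+00  1.00000000e+00]]
```

```bash
python3 -m handwheel '[{"az":9.7},{"az":9.7},{"az":9.7},{"az":9.7},{"az":9.7},{"az":9.7},{"az":9.9},{"tx":-0.048,"ty":0.028},{"tx":-0.048,"ty":0.028},{"tx":-0.048,"ty":0.028}]' && python3 -m handwheel '[{"tx":-0.048,"ty":0.028},{"tx":-0.048,"ty":0.028},{"tx":-0.048,"ty":0.028},{"tx":-0.048,"ty":0.028},{"tx":-0.048,"ty":0.028},{"tz":0.02},{"tz":0.025},{"tz":0.025},{"tz":0.02},{}]' && python3 - <<'E'
from h import *
o,c=snap('wrist','w1.png'); print(o['ee_pos'],o['tcp_rot'],o['time'])
E
```

```text
$[0]: bad value
```

```bash
python3 -m handwheel --help; python3 -m handwheel '[{"tx":0,"ty":0,"tz":0,"ax":0,"ay":0,"az":9.7,"jaw":1},{"tx":0,"ty":0,"tz":0,"ax":0,"ay":0,"az":9.7,"jaw":1},{"tx":0,"ty":0,"tz":0,"ax":0,"ay":0,"az":9.7,"jaw":1},{"tx":0,"ty":0,"tz":0,"ax":0,"ay":0,"az":9.7,"jaw":1},{"tx":0,"ty":0,"tz":0,"ax":0,"ay":0,"az":9.7,"jaw":1},{"tx":0,"ty":0,"tz":0,"ax":0,"ay":0,"az":9.7,"jaw":1},{"tx":0,"ty":0,"tz":0,"ax":0,"ay":0,"az":9.9,"jaw":1},{"tx":-0.048,"ty":0.028,"tz":0,"ax":0,"ay":0,"az":0,"jaw":1},{"tx":-0.048,"ty":0.028,"tz":0,"ax":0,"ay":0,"az":0,"jaw":1},{"tx":-0.048,"ty":0.028,"tz":0,"ax":0,"ay":0,"az":0,"jaw":1}]'
```

```text
time: 1.4
ee_pos: [0.2894, 0.365, 0.1944]
tcp_rot: [-180.0, 0.0, 90.1]
wrist_force: [0.0, 0.3, 0.7]
opening: 0.0853
grasp_force: 0.0invalid input: not JSON, or not a number
```

```bash
python3 -m handwheel '[{"tx":-0.048,"ty":0.028,"jaw":1},{"tx":-0.048,"ty":0.028,"jaw":1},{"tx":-0.048,"ty":0.028,"jaw":1},{"tx":-0.048,"ty":0.028,"jaw":1},{"tx":-0.048,"ty":0.028,"jaw":1},{"tz":0.02,"jaw":1},{"tz":0.025,"jaw":1},{"tz":0.025,"jaw":1},{"tz":0.02,"jaw":1},{"jaw":1}]' && python3 - <<'E'
from h import *
o,c=snap('wrist','w1.png'); print(o['ee_pos'],o['tcp_rot'],o['time'])
E
```

```text
$[0]: bad value
```

```bash
python3 -m handwheel '[{"tx":-0.048,"ty":0.028,"tz":0,"ax":0,"ay":0,"az":0,"jaw":1},{"tx":-0.048,"ty":0.028,"tz":0,"ax":0,"ay":0,"az":0,"jaw":1},{"tx":-0.048,"ty":0.028,"tz":0,"ax":0,"ay":0,"az":0,"jaw":1},{"tx":-0.048,"ty":0.028,"tz":0,"ax":0,"ay":0,"az":0,"jaw":1},{"tx":-0.048,"ty":0.028,"tz":0,"ax":0,"ay":0,"az":0,"jaw":1},{"tx":0,"ty":0,"tz":0.02,"ax":0,"ay":0,"az":0,"jaw":1},{"tx":0,"ty":0,"tz":0.025,"ax":0,"ay":0,"az":0,"jaw":1},{"tx":0,"ty":0,"tz":0.025,"ax":0,"ay":0,"az":0,"jaw":1},{"tx":0,"ty":0,"tz":0.02,"ax":0,"ay":0,"az":0,"jaw":1},{"tx":0,"ty":0,"tz":0,"ax":0,"ay":0,"az":0,"jaw":1}]' && python3 - <<'E'
from h import *
o,c=snap('wrist','w1.png'); print(o['ee_pos'],o['tcp_rot'],o['time'])
E
```

```text
time: 2.65
ee_pos: [0.4281, 0.1262, 0.1033]
tcp_rot: [-179.9, 0.0, 90.0]
wrist_force: [-0.9, -0.8, 0.3]
opening: 0.0854
grasp_force: 0.0
[0.4281078  0.12620203 0.10334983] [-1.79850611e+02  4.27416668e-02  9.00211558e+01] 2.65
```

View pics/w1.png

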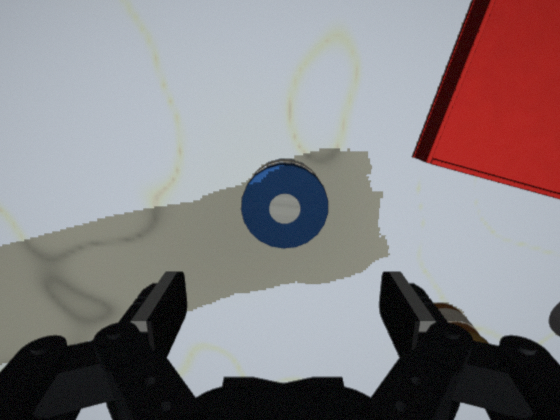

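The wrist view shows the blue lid centred at (285,206), with its dot at (285,209), between open fingers whose midline is at about 283.

```bash
cat >> h.py <<'E'
from scipy.spatial.transform import Rotation as Ro
def wr(u,v,z,o=None,pos=None,rot=None):
    K=np.array([[334.292,0,282.695],[0,334.292,209.797],[0,0,1]])
    M=np.array([[-1.56e-3,-.952658,-.304041,.0788666],[1,-1.371e-3,-8.33e-4,-1.0308e-3],[3.765e-4,-.304042,.952659,-.1783686],[0,0,0,1]])
    T=np.eye(4); T[:3,:3]=Ro.from_euler('xyz',rot,degrees=True).as_matrix(); T[:3,3]=pos
    return ray(K,T@M,u,v,z)
E
python3 - <<'E'
from h import *
for v in (206,209): print(wr(285,v,.038,pos=[.4281,.1262,.1033],rot=[-179.85,.04,90.02]))
E
```

```text
[0.42844573 0.13029158 0.038     ]
[0.42844786 0.12789216 0.038     ]
```

```bash
python3 -m handwheel '[{"tx":0.001,"ty":0,"tz":0.03,"ax":0,"ay":0,"az":0,"jaw":1},{"tx":0,"ty":0,"tz":0.03,"ax":0,"ay":0,"az":0,"jaw":1},{"tx":0,"ty":0,"tz":0.02,"ax":0,"ay":0,"az":0,"jaw":1},{"tx":0,"ty":0,"tz":0.014,"ax":0,"ay":0,"az":0,"jaw":1},{"tx":0,"ty":0,"tz":0.009,"ax":0,"ay":0,"az":0,"jaw":1},{"tx":0,"ty":0,"tz":0,"ax":0,"ay":0,"az":0,"jaw":1},{"tx":0,"ty":0,"tz":0,"ax":0,"ay":0,"az":0,"jaw":-1},{"tx":0,"ty":0,"tz":0,"ax":0,"ay":0,"az":0,"jaw":-1},{"tx":0,"ty":0,"tz":0,"ax":0,"ay":0,"az":0,"jaw":-1},{"tx":0,"ty":0,"tz":0,"ax":0,"ay":0,"az":0,"jaw":-1}]' 40
```

```text
time: 3.95
ee_pos: [0.4292, 0.1275, 0.0018]
tcp_rot: [180.0, -0.0, 90.0]
wrist_force: [0.3, -0.3, -0.7]
opening: 0.0121
grasp_force: 0.0
```

The fingers closed to 12 mm without gripping anything, so I'll look.

```bash
python3 - <<'E'
from h import *
o,c=snap('wrist','w2.png'); print(o['ee_pos'],o['opening'],o['wrist_force'])
snap('top','t2.png')
i=cv2.imread('pics/t2.png')[130:330,120:480]
cv2.imwrite('pics/t2c.png',np.vstack([cv2.resize(cv2.imread('pics/w2.png'),(400,300)),cv2.resize(cv2.convertScaleAbs(i,alpha=1.5),(400,222))]))
E
```

```text
[0.42916503 0.12752202 0.00183851] 0.012080206720886494 [ 0.2646366  -0.27081541 -0.66790622]
```

View pics/t2c.png

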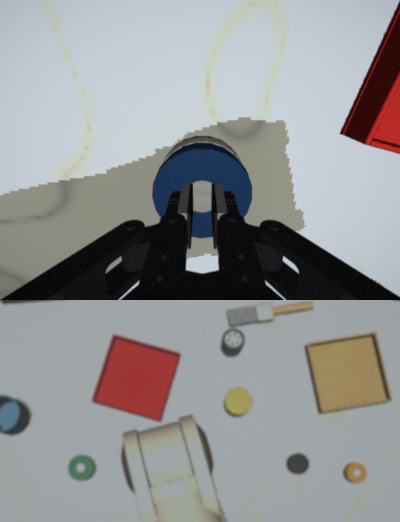

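The fingers look to be above the lid although the TCP reads z = 0.002. I'll check from the side with the scene camera.

```bash
python3 - <<'E'
from h import *
o,c=snap('scene','s2.png')
i=cv2.imread('pics/s2.png')[120:230,250:400]
cv2.imwrite('pics/s2c.png',cv2.resize(cv2.convertScaleAbs(i,alpha=2.2),None,fx=5,fy=5,interpolation=2))
E
```

```text
(no output)
```

View pics/s2c.png

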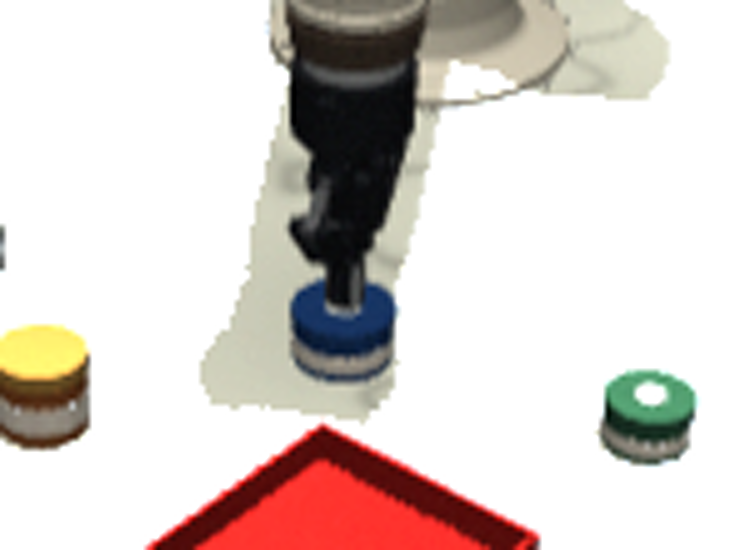

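The scene crop shows the tips resting level with the blue lid, at about (345,300). So the real fingertips sit about 39 mm behind the reported TCP, and the wrist image agrees (−39 mm shut, −52 mm open). I'll open and go deeper.

```bash
python3 -m handwheel '[{"tx":0,"ty":0,"tz":0,"ax":0,"ay":0,"az":0,"jaw":1},{"tx":0,"ty":0,"tz":0,"ax":0,"ay":0,"az":0,"jaw":1},{"tx":0,"ty":0,"tz":0,"ax":0,"ay":0,"az":0,"jaw":1},{"tx":0,"ty":0,"tz":0,"ax":0,"ay":0,"az":0,"jaw":1},{"tx":0,"ty":0,"tz":0,"ax":0,"ay":0,"az":0,"jaw":1},{"tx":0,"ty":0,"tz":0.01,"ax":0,"ay":0,"az":0,"jaw":1},{"tx":0,"ty":0,"tz":0.01,"ax":0,"ay":0,"az":0,"jaw":1},{"tx":0,"ty":0,"tz":0.006,"ax":0,"ay":0,"az":0,"jaw":1},{"tx":0,"ty":0,"tz":0.004,"ax":0,"ay":0,"az":0,"jaw":1},{"tx":0,"ty":0,"tz":0.002,"ax":0,"ay":0,"az":0,"jaw":1}]' 40
```

```text
time: 5.35
ee_pos: [0.429, 0.1275, -0.0306]
tcp_rot: [-180.0, 0.0, 90.0]
wrist_force: [-0.7, 0.2, 0.3]
opening: 0.0854
grasp_force: 0.0
```

Clear, with no contact. I'll go 5 mm lower and close.

```bash
python3 -m handwheel '[{"tx":0,"ty":0,"tz":0.003,"ax":0,"ay":0,"az":0,"jaw":1},{"tx":0,"ty":0,"tz":0.002,"ax":0,"ay":0,"az":0,"jaw":1},{"tx":0,"ty":0,"tz":0,"ax":0,"ay":0,"az":0,"jaw":-1},{"tx":0,"ty":0,"tz":0,"ax":0,"ay":0,"az":0,"jaw":-1},{"tx":0,"ty":0,"tz":0,"ax":0,"ay":0,"az":0,"jaw":-1},{"tx":0,"ty":0,"tz":0,"ax":0,"ay":0,"az":0,"jaw":-1},{"tx":0,"ty":0,"tz":0,"ax":0,"ay":0,"az":0,"jaw":-1},{"tx":0,"ty":0,"tz":0,"ax":0,"ay":0,"az":0,"jaw":-1},{"tx":0,"ty":0,"tz":0,"ax":0,"ay":0,"az":0,"jaw":-1},{"tx":0,"ty":0,"tz":0,"ax":0,"ay":0,"az":0,"jaw":-1}]' 40
```

```text
time: 6.6
ee_pos: [0.4293, 0.1275, -0.035]
tcp_rot: [180.0, -0.0, 90.0]
wrist_force: [-0.0, -1.0, 5.8]
opening: 0.067
grasp_force: 45.9
```

```bash
python3 -m handwheel '[{"tx":0,"ty":0,"tz":-0.015,"ax":0,"ay":0,"az":0,"jaw":-1},{"tx":0,"ty":0,"tz":-0.025,"ax":0,"ay":0,"az":0,"jaw":-1},{"tx":0,"ty":0,"tz":-0.025,"ax":0,"ay":0,"az":0,"jaw":-1},{"tx":0.01,"ty":0.022,"tz":0,"ax":0,"ay":0,"az":0,"jaw":-1},{"tx":0.018,"ty":0.041,"tz":0,"ax":0,"ay":0,"az":0,"jaw":-1},{"tx":0.018,"ty":0.041,"tz":0,"ax":0,"ay":0,"az":0,"jaw":-1},{"tx":0.018,"ty":0.041,"tz":0,"ax":0,"ay":0,"az":0,"jaw":-1},{"tx":0.016,"ty":0.036,"tz":0,"ax":0,"ay":0,"az":0,"jaw":-1},{"tx":0.009,"ty":0.022,"tz":0,"ax":0,"ay":0,"az":0,"jaw":-1},{"tx":0,"ty":0,"tz":0,"ax":0,"ay":0,"az":0,"jaw":-1}]' 40 && python3 - <<'E'
from h import *
o,c=snap('wrist','w3.png'); print(o['ee_pos'],o['opening'],o['wrist_force'],o['tcp_rot'])
E
```

```text
time: 7.85
ee_pos: [0.6326, 0.2169, 0.0288]
tcp_rot: [-179.9, 0.0, 90.0]
wrist_force: [-0.7, -1.4, -2.5]
opening: 0.067
grasp_force: 46.5
[0.63258796 0.21693629 0.02884313] 0.06695248704683299 [-0.65494735 -1.37493542 -2.50457013] [-1.79923269e+02  2.46384222e-02  9.00386298e+01]
```

View pics/w3.png

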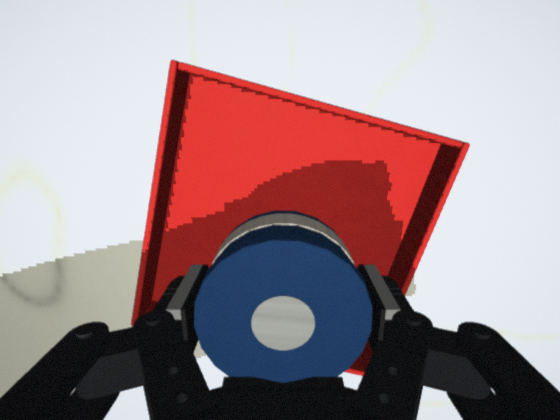

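The blue tin is held with its dot at (283.5,323). The far rim corners of the red box are at (174,62) and (468,145).

```bash
python3 - <<'E'
from h import *
k=dict(pos=[.63259,.21694,.02884],rot=[-179.92,.025,90.04])
print('dot',wr(283.5,323.5,.1018,**k))
a=wr(174,62,.03,**k)[:2];b=wr(468,145,.03,**k)[:2];d=b-a;L=np.hypot(*d);d/=L;n=np.array([d[1],-d[0]])
print(a,b,L,(a+b)/2+n*.08)
E
```

```text
dot [0.63179803 0.21788073 0.1018    ]
[0.57843594 0.31495432] [0.72841883 0.27483238] 0.1552566785828634 [0.63275352 0.21761081]
```

```bash
python3 -m handwheel '[{"tx":0,"ty":0.0005,"tz":0.018,"ax":0,"ay":0,"az":0,"jaw":-1},{"tx":0,"ty":0,"tz":0.016,"ax":0,"ay":0,"az":0,"jaw":-1},{"tx":0,"ty":0,"tz":0.01,"ax":0,"ay":0,"az":0,"jaw":-1},{"tx":0,"ty":0,"tz":0.006,"ax":0,"ay":0,"az":0,"jaw":-1},{"tx":0,"ty":0,"tz":0.003,"ax":0,"ay":0,"az":0,"jaw":-1},{"tx":0,"ty":0,"tz":0.002,"ax":0,"ay":0,"az":0,"jaw":-1},{"tx":0,"ty":0,"tz":0.001,"ax":0,"ay":0,"az":0,"jaw":-1},{"tx":0,"ty":0,"tz":0.001,"ax":0,"ay":0,"az":0,"jaw":-1},{"tx":0,"ty":0,"tz":0.001,"ax":0,"ay":0,"az":0,"jaw":-1},{"tx":0,"ty":0,"tz":0,"ax":0,"ay":0,"az":0,"jaw":-1}]' 40
```

```text
time: 9.15
ee_pos: [0.6325, 0.2166, -0.0283]
tcp_rot: [-180.0, 0.0, 90.0]
wrist_force: [-0.2, 0.2, -2.9]
opening: 0.0668
grasp_force: 46.6
```

```bash
python3 -m handwheel '[{"tx":0,"ty":0,"tz":0.001,"ax":0,"ay":0,"az":0,"jaw":-1},{"tx":0,"ty":0,"tz":0.0005,"ax":0,"ay":0,"az":0,"jaw":-1},{"tx":0,"ty":0,"tz":0.0005,"ax":0,"ay":0,"az":0,"jaw":-1},{"tx":0,"ty":0,"tz":0.0005,"ax":0,"ay":0,"az":0,"jaw":-1},{"tx":0,"ty":0,"tz":0,"ax":0,"ay":0,"az":0,"jaw":-1},{"tx":0,"ty":0,"tz":0,"ax":0,"ay":0,"az":0,"jaw":-1},{"tx":0,"ty":0,"tz":0,"ax":0,"ay":0,"az":0,"jaw":-1},{"tx":0,"ty":0,"tz":0,"ax":0,"ay":0,"az":0,"jaw":-1},{"tx":0,"ty":0,"tz":0,"ax":0,"ay":0,"az":0,"jaw":-1},{"tx":0,"ty":0,"tz":0,"ax":0,"ay":0,"az":0,"jaw":-1}]' 40
```

```text
time: 10.4
ee_pos: [0.6325, 0.2166, -0.0308]
tcp_rot: [-180.0, 0.0, 90.0]
wrist_force: [-0.3, 0.1, -3.6]
opening: 0.0669
grasp_force: 46.6
```

```bash
python3 -m handwheel '[{"tx":0,"ty":0,"tz":0.0005,"ax":0,"ay":0,"az":0,"jaw":-1},{"tx":0,"ty":0,"tz":0.0005,"ax":0,"ay":0,"az":0,"jaw":-1},{"tx":0,"ty":0,"tz":0,"ax":0,"ay":0,"az":0,"jaw":-1},{"tx":0,"ty":0,"tz":0,"ax":0,"ay":0,"az":0,"jaw":-1},{"tx":0,"ty":0,"tz":0,"ax":0,"ay":0,"az":0,"jaw":-1},{"tx":0,"ty":0,"tz":0,"ax":0,"ay":0,"az":0,"jaw":-1},{"tx":0,"ty":0,"tz":0,"ax":0,"ay":0,"az":0,"jaw":-1},{"tx":0,"ty":0,"tz":0,"ax":0,"ay":0,"az":0,"jaw":-1},{"tx":0,"ty":0,"tz":0,"ax":0,"ay":0,"az":0,"jaw":-1},{"tx":0,"ty":0,"tz":0,"ax":0,"ay":0,"az":0,"jaw":-1}]' 40
```

```text
time: 11.65
ee_pos: [0.6326, 0.2166, -0.031]
tcp_rot: [180.0, -0.0, 90.0]
wrist_force: [-3.0, -1.4, 5.8]
opening: 0.0669
grasp_force: 47.5
```

Contact came at exactly z = −0.031. I'll release, rise, and move on to the green tin.

```bash
python3 -m handwheel '[{"tx":0,"ty":0,"tz":0,"ax":0,"ay":0,"az":0,"jaw":1},{"tx":0,"ty":0,"tz":0,"ax":0,"ay":0,"az":0,"jaw":1},{"tx":0,"ty":0,"tz":0,"ax":0,"ay":0,"az":0,"jaw":1},{"tx":0,"ty":0,"tz":-0.005,"ax":0,"ay":0,"az":0,"jaw":1},{"tx":0,"ty":0,"tz":-0.015,"ax":0,"ay":0,"az":0,"jaw":1},{"tx":0,"ty":0,"tz":-0.03,"ax":0,"ay":0,"az":0,"jaw":1},{"tx":0,"ty":0,"tz":-0.04,"ax":0,"ay":0,"az":0,"jaw":1},{"tx":0,"ty":0,"tz":-0.02,"ax":0,"ay":0,"az":0,"jaw":1},{"tx":0.013,"ty":-0.0236,"tz":0,"ax":0,"ay":0,"az":0,"jaw":1},{"tx":0.025,"ty":-0.045,"tz":0,"ax":0,"ay":0,"az":0,"jaw":1}]' 40 && python3 -m handwheel '[{"tx":0.025,"ty":-0.045,"tz":0,"ax":0,"ay":0,"az":0,"jaw":1},{"tx":0.025,"ty":-0.045,"tz":0,"ax":0,"ay":0,"az":0,"jaw":1},{"tx":0.025,"ty":-0.045,"tz":0,"ax":0,"ay":0,"az":0,"jaw":1},{"tx":0,"ty":0,"tz":0.025,"ax":0,"ay":0,"az":0,"jaw":1},{"tx":0,"ty":0,"tz":0.03,"ax":0,"ay":0,"az":0,"jaw":1},{"tx":0,"ty":0,"tz":0.025,"ax":0,"ay":0,"az":0,"jaw":1},{"tx":0,"ty":0,"tz":0.01,"ax":0,"ay":0,"az":0,"jaw":1},{"tx":0,"ty":0,"tz":0,"ax":0,"ay":0,"az":0,"jaw":1},{"tx":0,"ty":0,"tz":0,"ax":0,"ay":0,"az":0,"jaw":1},{"tx":0,"ty":0,"tz":0,"ax":0,"ay":0,"az":0,"jaw":1}]' 40 && python3 - <<'E'
from h import *
snap('wrist','w4.png')
E
```

```text
time: 12.9
ee_pos: [0.5645, 0.2544, 0.0795]
tcp_rot: [179.9, -0.0, 89.9]
wrist_force: [-1.0, 0.3, 0.4]
opening: 0.0856
grasp_force: 0.0
time: 14.15
ee_pos: [0.4295, 0.3299, -0.0107]
tcp_rot: [179.9, -0.1, 90.0]
wrist_force: [0.6, -0.1, -0.4]
opening: 0.0853
grasp_force: 0.0
```

```bash
python3 -m handwheel '[{"tx":0,"ty":0,"tz":0.01,"ax":0,"ay":0,"az":0,"jaw":1},{"tx":0,"ty":0,"tz":0.009,"ax":0,"ay":0,"az":0,"jaw":1},{"tx":0,"ty":0,"tz":0.005,"ax":0,"ay":0,"az":0,"jaw":1},{"tx":0,"ty":0,"tz":0,"ax":0,"ay":0,"az":0,"jaw":0.3},{"tx":0,"ty":0,"tz":0,"ax":0,"ay":0,"az":0,"jaw":-1},{"tx":0,"ty":0,"tz":0,"ax":0,"ay":0,"az":0,"jaw":-1},{"tx":0,"ty":0,"tz":0,"ax":0,"ay":0,"az":0,"jaw":-1},{"tx":0,"ty":0,"tz":0,"ax":0,"ay":0,"az":0,"jaw":-1},{"tx":0,"ty":0,"tz":0,"ax":0,"ay":0,"az":0,"jaw":-1},{"tx":0,"ty":0,"tz":0,"ax":0,"ay":0,"az":0,"jaw":-1}]' 40 
```

```text
time: 15.45
ee_pos: [0.4291, 0.3297, -0.0355]
tcp_rot: [180.0, -0.0, 90.0]
wrist_force: [-0.6, -0.2, 4.1]
opening: 0.0552
grasp_force: 42.7
```

```bash
python3 -m handwheel '[{"tx":0,"ty":0,"tz":-0.015,"ax":0,"ay":0,"az":0,"jaw":-1},{"tx":0,"ty":0,"tz":-0.03,"ax":0,"ay":0,"az":0,"jaw":-1},{"tx":0,"ty":0,"tz":-0.04,"ax":0,"ay":0,"az":0,"jaw":-1},{"tx":-0.013,"ty":0.0235,"tz":0,"ax":0,"ay":0,"az":0,"jaw":-1},{"tx":-0.025,"ty":0.045,"tz":0,"ax":0,"ay":0,"az":0,"jaw":-1},{"tx":-0.025,"ty":0.045,"tz":0,"ax":0,"ay":0,"az":0,"jaw":-1},{"tx":-0.025,"ty":0.045,"tz":0,"ax":0,"ay":0,"az":0,"jaw":-1},{"tx":-0.017,"ty":0.03,"tz":0,"ax":0,"ay":0,"az":0,"jaw":-1},{"tx":-0.008,"ty":0.015,"tz":0,"ax":0,"ay":0,"az":0,"jaw":-1},{"tx":0,"ty":0,"tz":0,"ax":0,"ay":0,"az":0,"jaw":-1}]' 40 && python3 - <<'E'
from h import *
o,c=snap('wrist','w5.png'); print(o['ee_pos'],o['tcp_rot'])
E
```

```text
time: 16.7
ee_pos: [0.6326, 0.2162, 0.049]
tcp_rot: [-180.0, 0.0, 90.0]
wrist_force: [-0.9, 0.5, -2.0]
opening: 0.0551
grasp_force: 43.0
[0.63259667 0.21621887 0.0490315 ] [-1.79959258e+02  7.12248694e-03  8.99699412e+01]
```

View pics/w5.png

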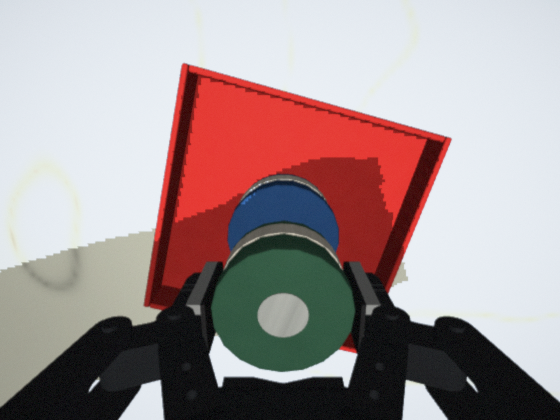

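The held green dot is at (283,314.5). The blue lid's far edge is at (284,181) and its sides are at about columns 228 and 339.

```bash
python3 - <<'E'
from h import *
k=dict(pos=[.6326,.21622,.04903],rot=[-179.96,.007,89.97])
print('dot',wr(283,314.5,.1185,**k),'blue edge y',wr(284,181,.042,**k)[1]-.034, 'greenfar',wr(284,237,.1185,**k)[1]-.028)
print(wr(228,228,.042,**k),wr(339,228,.042,**k))
E
```

```text
dot [0.63157448 0.2185842  0.1185    ] blue edge y 0.21904258804786472 greenfar 0.22231674512858127
[0.59897841 0.22465039 0.042     ] [0.66474074 0.22454023 0.042     ]
```

```bash
python3 -m handwheel '[{"tx":-0.001,"ty":0,"tz":0.012,"ax":0,"ay":0,"az":0,"jaw":-1},{"tx":0,"ty":0,"tz":0.014,"ax":0,"ay":0,"az":0,"jaw":-1},{"tx":0,"ty":0,"tz":0.007,"ax":0,"ay":0,"az":0,"jaw":-1},{"tx":0,"ty":0,"tz":0.004,"ax":0,"ay":0,"az":0,"jaw":-1},{"tx":0,"ty":0,"tz":0.002,"ax":0,"ay":0,"az":0,"jaw":-1},{"tx":0,"ty":0,"tz":0.001,"ax":0,"ay":0,"az":0,"jaw":-1},{"tx":0,"ty":0,"tz":0.0005,"ax":0,"ay":0,"az":0,"jaw":-1},{"tx":0,"ty":0,"tz":0.0005,"ax":0,"ay":0,"az":0,"jaw":-1},{"tx":0,"ty":0,"tz":0.0005,"ax":0,"ay":0,"az":0,"jaw":-1},{"tx":0,"ty":0,"tz":0,"ax":0,"ay":0,"az":0,"jaw":-1}]' 40
```

```text
time: 18.0
ee_pos: [0.6325, 0.2155, 0.0077]
tcp_rot: [-180.0, 0.0, 90.0]
wrist_force: [-0.6, -0.1, -1.5]
opening: 0.055
grasp_force: 43.0
```

```bash
python3 -m handwheel '[{"tx":0,"ty":0,"tz":0.0005,"ax":0,"ay":0,"az":0,"jaw":-1},{"tx":0,"ty":0,"tz":0.0005,"ax":0,"ay":0,"az":0,"jaw":-1},{"tx":0,"ty":0,"tz":0.0005,"ax":0,"ay":0,"az":0,"jaw":-1},{"tx":0,"ty":0,"tz":0,"ax":0,"ay":0,"az":0,"jaw":-1},{"tx":0,"ty":0,"tz":0,"ax":0,"ay":0,"az":0,"jaw":-1},{"tx":0,"ty":0,"tz":0,"ax":0,"ay":0,"az":0,"jaw":-1},{"tx":0,"ty":0,"tz":0,"ax":0,"ay":0,"az":0,"jaw":-1},{"tx":0,"ty":0,"tz":0,"ax":0,"ay":0,"az":0,"jaw":-1},{"tx":0,"ty":0,"tz":0,"ax":0,"ay":0,"az":0,"jaw":-1},{"tx":0,"ty":0,"tz":0,"ax":0,"ay":0,"az":0,"jaw":-1}]' 40
```

```text
time: 19.25
ee_pos: [0.6325, 0.2156, 0.0065]
tcp_rot: [180.0, -0.0, 90.0]
wrist_force: [-2.8, -1.2, 5.3]
opening: 0.055
grasp_force: 43.4
```

```bash
python3 -m handwheel '[{"tx":0,"ty":0,"tz":0,"ax":0,"ay":0,"az":0,"jaw":1},{"tx":0,"ty":0,"tz":0,"ax":0,"ay":0,"az":0,"jaw":1},{"tx":0,"ty":0,"tz":0,"ax":0,"ay":0,"az":0,"jaw":1},{"tx":0,"ty":0,"tz":-0.004,"ax":0,"ay":0,"az":0,"jaw":1},{"tx":0,"ty":0,"tz":-0.015,"ax":0,"ay":0,"az":0,"jaw":1},{"tx":0,"ty":0,"tz":-0.03,"ax":0,"ay":0,"az":0,"jaw":1},{"tx":0,"ty":0,"tz":-0.035,"ax":0,"ay":0,"az":0,"jaw":1},{"tx":-0.02,"ty":-0.008,"tz":0,"ax":0,"ay":0,"az":0,"jaw":1},{"tx":-0.035,"ty":-0.015,"tz":0,"ax":0,"ay":0,"az":0,"jaw":1},{"tx":-0.046,"ty":-0.019,"tz":0,"ax":0,"ay":0,"az":0,"jaw":1}]' 40 && python3 -m handwheel '[{"tx":-0.05,"ty":-0.021,"tz":0,"ax":0,"ay":0,"az":0,"jaw":1},{"tx":-0.05,"ty":-0.021,"tz":0,"ax":0,"ay":0,"az":0,"jaw":1},{"tx":-0.05,"ty":-0.021,"tz":0,"ax":0,"ay":0,"az":0,"jaw":1},{"tx":-0.05,"ty":-0.021,"tz":0,"ax":0,"ay":0,"az":0,"jaw":1},{"tx":-0.05,"ty":-0.021,"tz":0,"ax":0,"ay":0,"az":0,"jaw":1},{"tx":-0.05,"ty":-0.021,"tz":0,"ax":0,"ay":0,"az":0,"jaw":1},{"tx":-0.05,"ty":-0.021,"tz":0,"ax":0,"ay":0,"az":0,"jaw":1},{"tx":-0.03,"ty":-0.013,"tz":0,"ax":0,"ay":0,"az":0,"jaw":1},{"tx":0,"ty":0,"tz":0,"ax":0,"ay":0,"az":0,"jaw":1},{"tx":0,"ty":0,"tz":0,"ax":0,"ay":0,"az":0,"jaw":1}]' 40
```

```text
time: 20.5
ee_pos: [0.5904, 0.1142, 0.0914]
tcp_rot: [179.9, -0.0, 90.1]
wrist_force: [-0.1, -1.5, -0.3]
opening: 0.0855
grasp_force: 0.0
time: 21.75
ee_pos: [0.431, -0.2654, 0.091]
tcp_rot: [179.9, 0.0, 90.0]
wrist_force: [-0.2, 0.0, -0.4]
opening: 0.0853
grasp_force: 0.0
```

```bash
python3 -m handwheel '[{"tx":0,"ty":0,"tz":0.035,"ax":0,"ay":0,"az":0,"jaw":0.7},{"tx":0,"ty":0,"tz":0.04,"ax":0,"ay":0,"az":0,"jaw":0.7},{"tx":0,"ty":0,"tz":0.025,"ax":0,"ay":0,"az":0,"jaw":0.7},{"tx":0,"ty":0,"tz":0.015,"ax":0,"ay":0,"az":0,"jaw":0.7},{"tx":0,"ty":0,"tz":0.0095,"ax":0,"ay":0,"az":0,"jaw":0.7},{"tx":0,"ty":0,"tz":0,"ax":0,"ay":0,"az":0,"jaw":0.2},{"tx":0,"ty":0,"tz":0,"ax":0,"ay":0,"az":0,"jaw":-1},{"tx":0,"ty":0,"tz":0,"ax":0,"ay":0,"az":0,"jaw":-1},{"tx":0,"ty":0,"tz":0,"ax":0,"ay":0,"az":0,"jaw":-1},{"tx":0,"ty":0,"tz":0,"ax":0,"ay":0,"az":0,"jaw":-1}]' 40
```

```text
time: 23.0
ee_pos: [0.4314, -0.2659, -0.0332]
tcp_rot: [179.9, 0.0, 90.0]
wrist_force: [1.2, 1.3, 6.7]
opening: 0.043
grasp_force: 41.1
```

```bash
python3 -m handwheel '[{"tx":0,"ty":0,"tz":-0.015,"ax":0,"ay":0,"az":0,"jaw":-1},{"tx":0,"ty":0,"tz":-0.035,"ax":0,"ay":0,"az":0,"jaw":-1},{"tx":0,"ty":0,"tz":-0.04,"ax":0,"ay":0,"az":0,"jaw":-1},{"tx":0,"ty":0,"tz":-0.03,"ax":0,"ay":0,"az":0,"jaw":-1},{"tx":0.02,"ty":0.008,"tz":0,"ax":0,"ay":0,"az":0,"jaw":-1},{"tx":0.035,"ty":0.015,"tz":0,"ax":0,"ay":0,"az":0,"jaw":-1},{"tx":0.05,"ty":0.021,"tz":0,"ax":0,"ay":0,"az":0,"jaw":-1},{"tx":0.05,"ty":0.021,"tz":0,"ax":0,"ay":0,"az":0,"jaw":-1},{"tx":0.05,"ty":0.021,"tz":0,"ax":0,"ay":0,"az":0,"jaw":-1},{"tx":0.05,"ty":0.021,"tz":0,"ax":0,"ay":0,"az":0,"jaw":-1}]' 40 && python3 -m handwheel '[{"tx":0.05,"ty":0.021,"tz":0,"ax":0,"ay":0,"az":0,"jaw":-1},{"tx":0.05,"ty":0.021,"tz":0,"ax":0,"ay":0,"az":0,"jaw":-1},{"tx":0.05,"ty":0.021,"tz":0,"ax":0,"ay":0,"az":0,"jaw":-1},{"tx":0.04,"ty":0.016,"tz":0,"ax":0,"ay":0,"az":0,"jaw":-1},{"tx":0.025,"ty":0.01,"tz":0,"ax":0,"ay":0,"az":0,"jaw":-1},{"tx":0.0115,"ty":0.005,"tz":0,"ax":0,"ay":0,"az":0,"jaw":-1},{"tx":0,"ty":0,"tz":0,"ax":0,"ay":0,"az":0,"jaw":-1},{"tx":0,"ty":0,"tz":0,"ax":0,"ay":0,"az":0,"jaw":-1},{"tx":0,"ty":0,"tz":0,"ax":0,"ay":0,"az":0,"jaw":-1},{"tx":0,"ty":0,"tz":0,"ax":0,"ay":0,"az":0,"jaw":-1}]' 40 && python3 - <<'E'
from h import *
o,c=snap('wrist','w6.png'); print(o['ee_pos'],o['tcp_rot'])
E
```

```text
time: 24.25
ee_pos: [0.538, -0.0088, 0.0866]
tcp_rot: [180.0, 0.0, 90.0]
wrist_force: [0.4, -1.0, -1.5]
opening: 0.0429
grasp_force: 40.9
time: 25.5
ee_pos: [0.6314, 0.2154, 0.086]
tcp_rot: [180.0, -0.0, 90.0]
wrist_force: [-0.4, 0.2, -1.5]
opening: 0.043
grasp_force: 41.0
[0.63141617 0.21540961 0.08599236] [ 1.79985809e+02 -1.18065203e-03  8.99798440e+01]
```

View pics/w6.png

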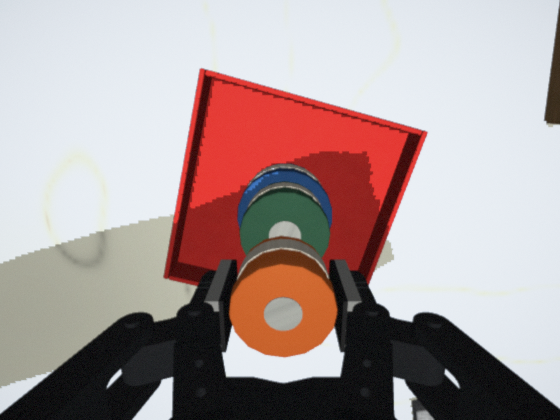

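The held orange dot is at (283,313.5). The green and blue lids below it sit concentric.

```bash
python3 - <<'E'
from h import *
k=dict(pos=[.63142,.21541,.08599],rot=[179.986,0,89.98])
print('dot',wr(283,313.5,.1514,**k))
for u in (238,331): print(wr(u,223,.076,**k))
E
```

```text
dot [0.63032768 0.21537266 0.1514    ]
[0.60344463 0.22591065 0.076     ]
[0.65915198 0.22580698 0.076     ]
```

```bash
python3 -m handwheel '[{"tx":0.0026,"ty":0.001,"tz":0.012,"ax":0,"ay":0,"az":0,"jaw":-1},{"tx":0,"ty":0,"tz":0.014,"ax":0,"ay":0,"az":0,"jaw":-1},{"tx":0,"ty":0,"tz":0.007,"ax":0,"ay":0,"az":0,"jaw":-1},{"tx":0,"ty":0,"tz":0.004,"ax":0,"ay":0,"az":0,"jaw":-1},{"tx":0,"ty":0,"tz":0.002,"ax":0,"ay":0,"az":0,"jaw":-1},{"tx":0,"ty":0,"tz":0.001,"ax":0,"ay":0,"az":0,"jaw":-1},{"tx":0,"ty":0,"tz":0.0005,"ax":0,"ay":0,"az":0,"jaw":-1},{"tx":0,"ty":0,"tz":0.0005,"ax":0,"ay":0,"az":0,"jaw":-1},{"tx":0,"ty":0,"tz":0.0005,"ax":0,"ay":0,"az":0,"jaw":-1},{"tx":0,"ty":0,"tz":0,"ax":0,"ay":0,"az":0,"jaw":-1}]' 40
```

```text
time: 26.8
ee_pos: [0.6324, 0.2187, 0.0442]
tcp_rot: [-180.0, 0.0, 90.0]
wrist_force: [0.1, 0.2, -2.3]
opening: 0.0425
grasp_force: 41.0
```

```bash
python3 -m handwheel '[{"tx":-0.0006,"ty":0,"tz":0.0005,"ax":0,"ay":0,"az":0,"jaw":-1},{"tx":0,"ty":0,"tz":0.0005,"ax":0,"ay":0,"az":0,"jaw":-1},{"tx":0,"ty":0,"tz":0.0005,"ax":0,"ay":0,"az":0,"jaw":-1},{"tx":0,"ty":0,"tz":0.0004,"ax":0,"ay":0,"az":0,"jaw":-1},{"tx":0,"ty":0,"tz":0,"ax":0,"ay":0,"az":0,"jaw":-1},{"tx":0,"ty":0,"tz":0,"ax":0,"ay":0,"az":0,"jaw":-1},{"tx":0,"ty":0,"tz":0,"ax":0,"ay":0,"az":0,"jaw":-1},{"tx":0,"ty":0,"tz":0,"ax":0,"ay":0,"az":0,"jaw":-1},{"tx":0,"ty":0,"tz":0,"ax":0,"ay":0,"az":0,"jaw":-1},{"tx":0,"ty":0,"tz":0,"ax":0,"ay":0,"az":0,"jaw":-1}]' 40
```

```text
time: 28.05
ee_pos: [0.6325, 0.2181, 0.0428]
tcp_rot: [180.0, -0.0, 90.0]
wrist_force: [-2.5, -1.1, 5.9]
opening: 0.0431
grasp_force: 41.4
```

```bash
python3 -m handwheel '[{"tx":0,"ty":0,"tz":0,"ax":0,"ay":0,"az":0,"jaw":0.6},{"tx":0,"ty":0,"tz":0,"ax":0,"ay":0,"az":0,"jaw":0.6},{"tx":0,"ty":0,"tz":0,"ax":0,"ay":0,"az":0,"jaw":0.6},{"tx":0,"ty":0,"tz":-0.004,"ax":0,"ay":0,"az":0,"jaw":0.6},{"tx":0,"ty":0,"tz":-0.016,"ax":0,"ay":0,"az":0,"jaw":0.6},{"tx":0,"ty":0,"tz":-0.03,"ax":0,"ay":0,"az":0,"jaw":0.6},{"tx":-0.03,"ty":-0.007,"tz":0,"ax":0,"ay":0,"az":0,"jaw":1},{"tx":-0.05,"ty":-0.012,"tz":0,"ax":0,"ay":0,"az":0,"jaw":1},{"tx":-0.05,"ty":-0.012,"tz":0,"ax":0,"ay":0,"az":0,"jaw":1},{"tx":-0.05,"ty":-0.011,"tz":0,"ax":0,"ay":0,"az":0,"jaw":1}]' 40 && python3 -m handwheel '[{"tx":-0.036,"ty":-0.008,"tz":0,"ax":0,"ay":0,"az":0,"jaw":1},{"tx":-0.01,"ty":-0.003,"tz":0,"ax":0,"ay":0,"az":0,"jaw":1},{"tx":0,"ty":0,"tz":0,"ax":0,"ay":0,"az":0,"jaw":1},{"tx":0,"ty":0,"tz":0.02,"ax":0,"ay":0,"az":0,"jaw":1},{"tx":0,"ty":0,"tz":0.04,"ax":0,"ay":0,"az":0,"jaw":1},{"tx":0,"ty":0,"tz":0.03,"ax":0,"ay":0,"az":0,"jaw":1},{"tx":0,"ty":0,"tz":0.02,"ax":0,"ay":0,"az":0,"jaw":1},{"tx":0,"ty":0,"tz":0.012,"ax":0,"ay":0,"az":0,"jaw":1},{"tx":0,"ty":0,"tz":0,"ax":0,"ay":0,"az":0,"jaw":1},{"tx":0,"ty":0,"tz":0,"ax":0,"ay":0,"az":0,"jaw":1}]' 40
```

```text
time: 29.3
ee_pos: [0.5904, 0.0367, 0.0938]
tcp_rot: [179.9, -0.0, 90.0]
wrist_force: [0.2, -0.9, -0.2]
opening: 0.0855
grasp_force: 0.0
time: 30.55
ee_pos: [0.5803, -0.0076, -0.0287]
tcp_rot: [179.9, -0.0, 90.0]
wrist_force: [-0.3, -0.3, 1.3]
opening: 0.0856
grasp_force: 0.0
```

```bash
python3 -m handwheel '[{"tx":0,"ty":0,"tz":0,"ax":0,"ay":0,"az":0,"jaw":0.3},{"tx":0,"ty":0,"tz":0,"ax":0,"ay":0,"az":0,"jaw":-1},{"tx":0,"ty":0,"tz":0,"ax":0,"ay":0,"az":0,"jaw":-1},{"tx":0,"ty":0,"tz":0,"ax":0,"ay":0,"az":0,"jaw":-1},{"tx":0,"ty":0,"tz":0,"ax":0,"ay":0,"az":0,"jaw":-1},{"tx":0,"ty":0,"tz":0,"ax":0,"ay":0,"az":0,"jaw":-1},{"tx":0,"ty":0,"tz":0,"ax":0,"ay":0,"az":0,"jaw":-1},{"tx":0,"ty":0,"tz":0,"ax":0,"ay":0,"az":0,"jaw":-1},{"tx":0,"ty":0,"tz":0,"ax":0,"ay":0,"az":0,"jaw":-1},{"tx":0,"ty":0,"tz":0,"ax":0,"ay":0,"az":0,"jaw":-1}]' 40
```

```text
time: 31.8
ee_pos: [0.5801, -0.008, -0.0287]
tcp_rot: [179.9, -0.0, 90.0]
wrist_force: [-1.8, 0.7, 6.2]
opening: 0.0588
grasp_force: 43.4
```

```bash
python3 -m handwheel '[{"tx":0,"ty":0,"tz":-0.015,"ax":0,"ay":0,"az":0,"jaw":-1},{"tx":0,"ty":0,"tz":-0.03,"ax":0,"ay":0,"az":0,"jaw":-1},{"tx":0,"ty":0,"tz":-0.035,"ax":0,"ay":0,"az":0,"jaw":-1},{"tx":-0.02,"ty":0.006,"tz":0,"ax":0,"ay":0,"az":0,"jaw":-1},{"tx":-0.04,"ty":0.012,"tz":0,"ax":0,"ay":0,"az":0,"jaw":-1},{"tx":-0.045,"ty":0.0135,"tz":0,"ax":0,"ay":0,"az":0,"jaw":-1},{"tx":-0.045,"ty":0.0135,"tz":0,"ax":0,"ay":0,"az":0,"jaw":-1},{"tx":-0.045,"ty":0.0135,"tz":0,"ax":0,"ay":0,"az":0,"jaw":-1},{"tx":-0.035,"ty":0.01,"tz":0,"ax":0,"ay":0,"az":0,"jaw":-1},{"tx":-0.017,"ty":0.005,"tz":0,"ax":0,"ay":0,"az":0,"jaw":-1}]' 40 && python3 -m handwheel '[{"tx":0,"ty":0,"tz":0,"ax":0,"ay":0,"az":0,"jaw":-1},{"tx":0,"ty":0,"tz":0,"ax":0,"ay":0,"az":0,"jaw":-1},{"tx":0,"ty":0,"tz":0,"ax":0,"ay":0,"az":0,"jaw":-1},{"tx":0,"ty":0,"tz":0,"ax":0,"ay":0,"az":0,"jaw":-1},{"tx":0,"ty":0,"tz":0,"ax":0,"ay":0,"az":0,"jaw":-1},{"tx":0,"ty":0,"tz":0,"ax":0,"ay":0,"az":0,"jaw":-1},{"tx":0,"ty":0,"tz":0,"ax":0,"ay":0,"az":0,"jaw":-1},{"tx":0,"ty":0,"tz":0,"ax":0,"ay":0,"az":0,"jaw":-1},{"tx":0,"ty":0,"tz":0,"ax":0,"ay":0,"az":0,"jaw":-1},{"tx":0,"ty":0,"tz":0,"ax":0,"ay":0,"az":0,"jaw":-1}]' 40 && python3 - <<'E'
from h import *
o,c=snap('wrist','w7.png'); print(o['ee_pos'],o['tcp_rot'])
E
```

```text
time: 33.05
ee_pos: [0.6525, -0.2576, 0.0484]
tcp_rot: [-179.9, -0.0, 89.9]
wrist_force: [-0.3, 0.0, -3.1]
opening: 0.0593
grasp_force: 44.0
time: 34.3
ee_pos: [0.6531, -0.2549, 0.0503]
tcp_rot: [180.0, -0.0, 90.0]
wrist_force: [0.1, 0.6, -3.1]
opening: 0.0594
grasp_force: 44.1
[ 0.65314841 -0.25494095  0.05027757] [ 1.79999560e+02 -1.66601613e-03  9.00229043e+01]
```

View pics/w7.png

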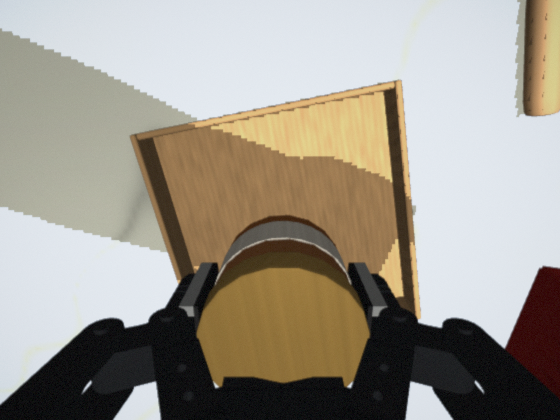

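The honey lid's far edge is at (283,252). The brown rim's far corners are at (131,136) and (400,81).

```bash
python3 - <<'E'
from h import *
k=dict(pos=[.65315,-.25494,.05028],rot=[180,0,90.02])
a=wr(131,136,.03,**k)[:2];b=wr(400,81,.03,**k)[:2];d=b-a;L=np.hypot(*d);d/=L;n=np.array([d[1],-d[0]])
print(L,(a+b)/2+n*.08, 'honey y',wr(283,252,.135,**k)[1]-.03)
i=cv2.imread('pics/w7.png').astype(int)
for v in range(236,300,4): print(v,i[v-1:v+2,276:290].mean((0,1)).round(),end=' ')
# lid outline: row extents of lid colour
E
```

```text
0.15645549014117 [ 0.6556077  -0.25788038] honey y -0.24953571667927923
236 [ 95. 102. 106.] 240 [59. 74. 93.] 244 [24. 42. 66.] 248 [22. 41. 65.] 252 [25. 49. 66.] 256 [28. 55. 70.] 260 [29. 57. 71.] 264 [30. 58. 73.] 268 [ 53. 102. 129.] 272 [ 64. 123. 156.] 276 [ 63. 122. 155.] 280 [ 63. 122. 155.] 284 [ 64. 122. 155.] 288 [ 64. 122. 155.] 292 [ 63. 122. 154.] 296 [ 63. 121. 154.]
```

The intensity profile puts the true top-face edge at row 267; above it is the lid's dark side wall. I'll use that edge, and cross-check the tin offsets the same way.

```bash
python3 - <<'E'
from h import *
def edge(f,lo,hi):
    i=cv2.imread('pics/'+f)[:,279:288].astype(float).sum(2).mean(1); g=np.diff(cv2.GaussianBlur(i.reshape(-1,1),(1,5),0).ravel())[lo:hi]; return lo+np.argmax(g)+.5
for f,lo,hi,pos,h,r in (('w3.png',226,280,[.63259,.21694,.02884],.073,.034),('w5.png',236,280,[.6326,.21622,.04903],.0695,.028),('w6.png',250,290,[.63142,.21541,.08599],.0654,.022),('w7.png',246,290,[.65315,-.25494,.05028],.0847,.03)):
    v=edge(f,lo,hi); print(f,v,'offset',wr(283,v,pos[2]+h,pos=pos,rot=[180,0,90])[1]-r-pos[1])
E
```

```text
w3.png 240.5 offset 0.00025279326944294134
w5.png 249.5 offset 0.0013126980802791732
w6.png 264.5 offset -0.0006787676778718388
w7.png 267.5 offset 0.0001182764556009741
```

```bash
python3 -m handwheel '[{"tx":-0.0016,"ty":0.0013,"tz":0.018,"ax":0,"ay":0,"az":0,"jaw":-1},{"tx":0,"ty":0,"tz":0.022,"ax":0,"ay":0,"az":0,"jaw":-1},{"tx":0,"ty":0,"tz":0.015,"ax":0,"ay":0,"az":0,"jaw":-1},{"tx":0,"ty":0,"tz":0.01,"ax":0,"ay":0,"az":0,"jaw":-1},{"tx":0,"ty":0,"tz":0.005,"ax":0,"ay":0,"az":0,"jaw":-1},{"tx":0,"ty":0,"tz":0.002,"ax":0,"ay":0,"az":0,"jaw":-1},{"tx":0,"ty":0,"tz":0.001,"ax":0,"ay":0,"az":0,"jaw":-1},{"tx":0,"ty":0,"tz":0.0005,"ax":0,"ay":0,"az":0,"jaw":-1},{"tx":0,"ty":0,"tz":0,"ax":0,"ay":0,"az":0,"jaw":-1},{"tx":0,"ty":0,"tz":0,"ax":0,"ay":0,"az":0,"jaw":-1}]' 40
```

```text
time: 35.6
ee_pos: [0.6545, -0.2565, -0.023]
tcp_rot: [180.0, 0.0, 90.0]
wrist_force: [-0.1, -0.0, -2.3]
opening: 0.059
grasp_force: 44.1
```

```bash
python3 -m handwheel '[{"tx":0,"ty":0,"tz":0.0005,"ax":0,"ay":0,"az":0,"jaw":-1},{"tx":0,"ty":0,"tz":0.0005,"ax":0,"ay":0,"az":0,"jaw":-1},{"tx":0,"ty":0,"tz":0.0005,"ax":0,"ay":0,"az":0,"jaw":-1},{"tx":0,"ty":0,"tz":0.0004,"ax":0,"ay":0,"az":0,"jaw":-1},{"tx":0,"ty":0,"tz":0,"ax":0,"ay":0,"az":0,"jaw":-1},{"tx":0,"ty":0,"tz":0,"ax":0,"ay":0,"az":0,"jaw":-1},{"tx":0,"ty":0,"tz":0,"ax":0,"ay":0,"az":0,"jaw":-1},{"tx":0,"ty":0,"tz":0,"ax":0,"ay":0,"az":0,"jaw":-1},{"tx":0,"ty":0,"tz":0,"ax":0,"ay":0,"az":0,"jaw":-1},{"tx":0,"ty":0,"tz":0,"ax":0,"ay":0,"az":0,"jaw":-1}]' 40
```

```text
time: 36.85
ee_pos: [0.6545, -0.2565, -0.0246]
tcp_rot: [180.0, 0.0, 90.0]
wrist_force: [-4.8, -0.0, 4.4]
opening: 0.0592
grasp_force: 44.5
```

```bash
python3 -m handwheel '[{"tx":0,"ty":0,"tz":0,"ax":0,"ay":0,"az":0,"jaw":1},{"tx":0,"ty":0,"tz":0,"ax":0,"ay":0,"az":0,"jaw":1},{"tx":0,"ty":0,"tz":0,"ax":0,"ay":0,"az":0,"jaw":1},{"tx":0,"ty":0,"tz":-0.004,"ax":0,"ay":0,"az":0,"jaw":1},{"tx":0,"ty":0,"tz":-0.016,"ax":0,"ay":0,"az":0,"jaw":1},{"tx":0,"ty":0,"tz":-0.035,"ax":0,"ay":0,"az":0,"jaw":1},{"tx":0,"ty":0,"tz":-0.04,"ax":0,"ay":0,"az":0,"jaw":1},{"tx":0,"ty":0,"tz":-0.02,"ax":0,"ay":0,"az":0,"jaw":1},{"tx":0.0149,"ty":-0.0262,"tz":0,"ax":0,"ay":0,"az":0,"jaw":1},{"tx":0.0254,"ty":-0.045,"tz":0,"ax":0,"ay":0,"az":0,"jaw":1}]' 40 && python3 -m handwheel '[{"tx":0.0254,"ty":-0.045,"tz":0,"ax":0,"ay":0,"az":0,"jaw":0.8},{"tx":0.0254,"ty":-0.045,"tz":0,"ax":0,"ay":0,"az":0,"jaw":0.8},{"tx":0.0254,"ty":-0.045,"tz":0,"ax":0,"ay":0,"az":0,"jaw":0.8},{"tx":0,"ty":0,"tz":0.02,"ax":0,"ay":0,"az":0,"jaw":0.8},{"tx":0,"ty":0,"tz":0.04,"ax":0,"ay":0,"az":0,"jaw":0.8},{"tx":0,"ty":0,"tz":0.035,"ax":0,"ay":0,"az":0,"jaw":0.8},{"tx":0,"ty":0,"tz":0.018,"ax":0,"ay":0,"az":0,"jaw":0.8},{"tx":0,"ty":0,"tz":0.01,"ax":0,"ay":0,"az":0,"jaw":0.8},{"tx":0,"ty":0,"tz":0,"ax":0,"ay":0,"az":0,"jaw":0.8},{"tx":0,"ty":0,"tz":0,"ax":0,"ay":0,"az":0,"jaw":0.8}]' 40
```

```text
time: 38.1
ee_pos: [0.5835, -0.2164, 0.091]
tcp_rot: [179.9, 0.0, 90.0]
wrist_force: [-0.0, 0.3, 0.7]
opening: 0.0852
grasp_force: 0.0
time: 39.35
ee_pos: [0.449, -0.1404, -0.032]
tcp_rot: [179.9, 0.0, 90.0]
wrist_force: [0.1, 0.6, 1.1]
opening: 0.0773
grasp_force: 0.0
```

```bash
python3 -m handwheel '[{"tx":0,"ty":0,"tz":0,"ax":0,"ay":0,"az":0,"jaw":0.2},{"tx":0,"ty":0,"tz":0,"ax":0,"ay":0,"az":0,"jaw":-1},{"tx":0,"ty":0,"tz":0,"ax":0,"ay":0,"az":0,"jaw":-1},{"tx":0,"ty":0,"tz":0,"ax":0,"ay":0,"az":0,"jaw":-1},{"tx":0,"ty":0,"tz":0,"ax":0,"ay":0,"az":0,"jaw":-1},{"tx":0,"ty":0,"tz":0,"ax":0,"ay":0,"az":0,"jaw":-1},{"tx":0,"ty":0,"tz":0,"ax":0,"ay":0,"az":0,"jaw":-1},{"tx":0,"ty":0,"tz":0,"ax":0,"ay":0,"az":0,"jaw":-1},{"tx":0,"ty":0,"tz":0,"ax":0,"ay":0,"az":0,"jaw":-1},{"tx":0,"ty":0,"tz":0,"ax":0,"ay":0,"az":0,"jaw":-1}]' 40
```

```text
time: 40.6
ee_pos: [0.4486, -0.1402, -0.0324]
tcp_rot: [179.9, 0.0, 90.0]
wrist_force: [-1.1, -0.1, 6.1]
opening: 0.0446
grasp_force: 40.8
```

```bash
python3 -m handwheel '[{"tx":0,"ty":0,"tz":-0.015,"ax":0,"ay":0,"az":0,"jaw":-1},{"tx":0,"ty":0,"tz":-0.035,"ax":0,"ay":0,"az":0,"jaw":-1},{"tx":0,"ty":0,"tz":-0.04,"ax":0,"ay":0,"az":0,"jaw":-1},{"tx":0,"ty":0,"tz":-0.018,"ax":0,"ay":0,"az":0,"jaw":-1},{"tx":-0.0124,"ty":0.022,"tz":0,"ax":0,"ay":0,"az":0,"jaw":-1},{"tx":-0.0226,"ty":0.04,"tz":0,"ax":0,"ay":0,"az":0,"jaw":-1},{"tx":-0.0254,"ty":0.045,"tz":0,"ax":0,"ay":0,"az":0,"jaw":-1},{"tx":-0.0254,"ty":0.045,"tz":0,"ax":0,"ay":0,"az":0,"jaw":-1},{"tx":-0.0192,"ty":0.034,"tz":0,"ax":0,"ay":0,"az":0,"jaw":-1},{"tx":-0.0113,"ty":0.02,"tz":0,"ax":0,"ay":0,"az":0,"jaw":-1}]' 40 && python3 -m handwheel '[{"tx":0,"ty":0,"tz":0,"ax":0,"ay":0,"az":0,"jaw":-1},{"tx":0,"ty":0,"tz":0,"ax":0,"ay":0,"az":0,"jaw":-1},{"tx":0,"ty":0,"tz":0,"ax":0,"ay":0,"az":0,"jaw":-1},{"tx":0,"ty":0,"tz":0,"ax":0,"ay":0,"az":0,"jaw":-1},{"tx":0,"ty":0,"tz":0,"ax":0,"ay":0,"az":0,"jaw":-1},{"tx":0,"ty":0,"tz":0,"ax":0,"ay":0,"az":0,"jaw":-1},{"tx":0,"ty":0,"tz":0,"ax":0,"ay":0,"az":0,"jaw":-1},{"tx":0,"ty":0,"tz":0,"ax":0,"ay":0,"az":0,"jaw":-1},{"tx":0,"ty":0,"tz":0,"ax":0,"ay":0,"az":0,"jaw":-1},{"tx":0,"ty":0,"tz":0,"ax":0,"ay":0,"az":0,"jaw":-1}]' 40 && python3 - <<'E'
from h import *
o,c=snap('wrist','w8.png'); print(o['ee_pos'],o['tcp_rot'])
i=cv2.imread('pics/w8.png'); cv2.imwrite('pics/w8b.png',cv2.convertScaleAbs(i,alpha=3))
for v in range(230,350,4): print(v,i[v-1:v+2,276:290].mean().round(),end=' ')
E
```

```text
time: 41.85
ee_pos: [0.6552, -0.257, 0.0732]
tcp_rot: [-179.9, -0.0, 90.0]
wrist_force: [0.0, -0.9, -0.7]
opening: 0.0447
grasp_force: 41.2
time: 43.1
ee_pos: [0.6543, -0.2563, 0.0749]
tcp_rot: [-180.0, -0.0, 90.0]
wrist_force: [0.3, 0.5, -0.1]
opening: 0.045
grasp_force: 41.3
[ 0.6542571  -0.25631066  0.07486199] [-1.79998379e+02 -1.06839381e-03  9.00236981e+01]
230 123.0 234 93.0 238 40.0 242 47.0 246 71.0 250 11.0 254 9.0 258 11.0 262 19.0 266 29.0 270 28.0 274 27.0 278 27.0 282 28.0 286 26.0 290 25.0 294 25.0 298 25.0 302 24.0 306 24.0 310 23.0 314 23.0 318 23.0 322 22.0 326 22.0 330 21.0 334 22.0 338 21.0 342 21.0 346 20.0
```

View pics/w8b.png

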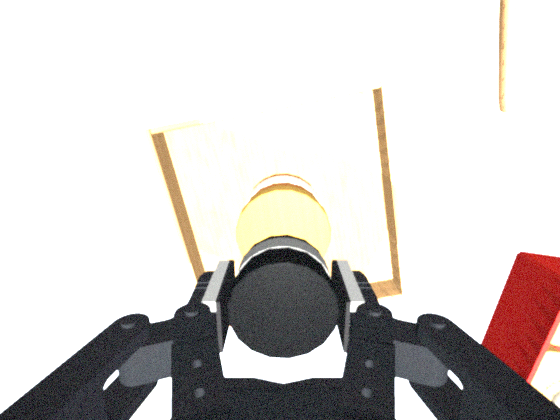

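The black pot is upright in the grip, with its top-face far edge at about row 262. The honey jar stands below with its lid edge at about row 188, concentric with the gripper.

```bash
python3 - <<'E'
from h import *
k=dict(pos=[.65426,-.25631,.07486],rot=[180,0,90.02])
for v in (261,262,263): print('pot off',wr(284,v,.07486+.0644,**k)[1]-.023+.25631)
for u in (237,330): print(wr(u,232,.06,**k))
i=cv2.imread('pics/w8.png')[:,279:288].astype(float).sum(2).mean(1); print(i[178:200].round())
print(wr(283,190,.06,**k)[1]-.03)
E
```

```text
pot off -0.0007303889106403116
pot off -0.0011460631672006172
pot off -0.0015625735882814906
[ 0.62470941 -0.25352991  0.06      ]
[ 0.68235888 -0.25359117  0.06      ]
[281. 282. 308. 432. 330. 178. 141. 148. 158. 163. 165. 190. 288. 355.
 381. 383. 383. 383. 384. 382. 384. 383.]
-0.2567381075565469
```

```bash
python3 -m handwheel '[{"tx":0.001,"ty":0.0002,"tz":0.012,"ax":0,"ay":0,"az":0,"jaw":-1},{"tx":0,"ty":0,"tz":0.016,"ax":0,"ay":0,"az":0,"jaw":-1},{"tx":0,"ty":0,"tz":0.009,"ax":0,"ay":0,"az":0,"jaw":-1},{"tx":0,"ty":0,"tz":0.004,"ax":0,"ay":0,"az":0,"jaw":-1},{"tx":0,"ty":0,"tz":0.002,"ax":0,"ay":0,"az":0,"jaw":-1},{"tx":0,"ty":0,"tz":0.001,"ax":0,"ay":0,"az":0,"jaw":-1},{"tx":0,"ty":0,"tz":0.001,"ax":0,"ay":0,"az":0,"jaw":-1},{"tx":0,"ty":0,"tz":0.0005,"ax":0,"ay":0,"az":0,"jaw":-1},{"tx":0,"ty":0,"tz":0,"ax":0,"ay":0,"az":0,"jaw":-1},{"tx":0,"ty":0,"tz":0,"ax":0,"ay":0,"az":0,"jaw":-1}]' 40
```

```text
time: 44.4
ee_pos: [0.6545, -0.2553, 0.0295]
tcp_rot: [180.0, 0.0, 90.0]
wrist_force: [0.4, -0.4, -1.3]
opening: 0.0449
grasp_force: 41.3
```

```bash
python3 -m handwheel '[{"tx":0,"ty":0,"tz":0.0005,"ax":0,"ay":0,"az":0,"jaw":-1},{"tx":0,"ty":0,"tz":0.0005,"ax":0,"ay":0,"az":0,"jaw":-1},{"tx":0,"ty":0,"tz":0.0005,"ax":0,"ay":0,"az":0,"jaw":-1},{"tx":0,"ty":0,"tz":0.0005,"ax":0,"ay":0,"az":0,"jaw":-1},{"tx":0,"ty":0,"tz":0,"ax":0,"ay":0,"az":0,"jaw":-1},{"tx":0,"ty":0,"tz":0,"ax":0,"ay":0,"az":0,"jaw":-1},{"tx":0,"ty":0,"tz":0,"ax":0,"ay":0,"az":0,"jaw":-1},{"tx":0,"ty":0,"tz":0,"ax":0,"ay":0,"az":0,"jaw":-1},{"tx":0,"ty":0,"tz":0,"ax":0,"ay":0,"az":0,"jaw":-1},{"tx":0,"ty":0,"tz":0,"ax":0,"ay":0,"az":0,"jaw":-1}]' 40
```

```text
time: 45.65
ee_pos: [0.6545, -0.2553, 0.0277]
tcp_rot: [180.0, 0.0, 90.0]
wrist_force: [-2.5, 0.7, 5.5]
opening: 0.0451
grasp_force: 41.6
```

Contact. I'll release, rise, and back away for a final look.

```bash
python3 -m handwheel '[{"tx":0,"ty":0,"tz":0,"ax":0,"ay":0,"az":0,"jaw":0.6},{"tx":0,"ty":0,"tz":0,"ax":0,"ay":0,"az":0,"jaw":0.6},{"tx":0,"ty":0,"tz":0,"ax":0,"ay":0,"az":0,"jaw":0.6},{"tx":0,"ty":0,"tz":-0.004,"ax":0,"ay":0,"az":0,"jaw":0.6},{"tx":0,"ty":0,"tz":-0.016,"ax":0,"ay":0,"az":0,"jaw":0.6},{"tx":0,"ty":0,"tz":-0.03,"ax":0,"ay":0,"az":0,"jaw":0.6},{"tx":0,"ty":0,"tz":-0.03,"ax":0,"ay":0,"az":0,"jaw":0.6},{"tx":0,"ty":-0.03,"tz":0,"ax":0,"ay":0,"az":0,"jaw":0.6},{"tx":0,"ty":-0.05,"tz":0,"ax":0,"ay":0,"az":0,"jaw":0.6},{"tx":0,"ty":-0.05,"tz":0,"ax":0,"ay":0,"az":0,"jaw":0.6}]' && python3 -m handwheel '[{"tx":0,"ty":-0.05,"tz":0,"ax":0,"ay":0,"az":0,"jaw":0.6},{"tx":0,"ty":-0.05,"tz":0,"ax":0,"ay":0,"az":0,"jaw":0.6},{"tx":0,"ty":-0.03,"tz":0,"ax":0,"ay":0,"az":0,"jaw":0.6},{"tx":0,"ty":0,"tz":0,"ax":0,"ay":0,"az":0,"jaw":0.6},{"tx":0,"ty":0,"tz":0,"ax":0,"ay":0,"az":0,"jaw":0.6},{"tx":0,"ty":0,"tz":0,"ax":0,"ay":0,"az":0,"jaw":0.6},{"tx":0,"ty":0,"tz":0,"ax":0,"ay":0,"az":0,"jaw":0.6},{"tx":0,"ty":0,"tz":0,"ax":0,"ay":0,"az":0,"jaw":0.6},{"tx":0,"ty":0,"tz":0,"ax":0,"ay":0,"az":0,"jaw":0.6},{"tx":0,"ty":0,"tz":0,"ax":0,"ay":0,"az":0,"jaw":0.6}]' && python3 - <<'E'
from h import *
snap('top','t9.png'); snap('scene','s9.png')
t=cv2.imread('pics/t9.png')[145:255,190:480]; s=cv2.imread('pics/s9.png')[120:275,130:410]
f=lambda i,w:cv2.resize(cv2.convertScaleAbs(i,alpha=1.6),(560,w),interpolation=2)
cv2.imwrite('pics/f.png',np.vstack([f(t,212),f(s,310)]))
E
```

```text
time: 46.9
ee_pos: [0.5234, -0.2554, 0.1086]
tcp_rot: [179.9, 0.0, 90.0]
wrist_force: [-1.2, -1.6, 0.2]
opening: 0.0682
grasp_force: 0.0
time: 48.15
ee_pos: [0.3945, -0.2554, 0.1073]
tcp_rot: [-180.0, -0.0, 90.0]
wrist_force: [-0.1, 0.5, 0.4]
opening: 0.0683
grasp_force: 0.0
```

View pics/f.png

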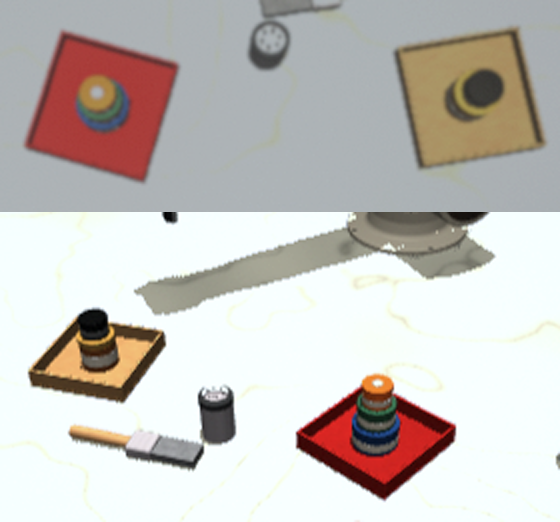

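Both stacks stand upright and centred in their boxes: the tower at about (377,410) and the honey jar with the pot at about (97,340). The bystanders are undisturbed, so I'm handing in.

```bash
python3 -c "
from workcell import workorder
print(workorder.job_done())"
```

```text
the job is handed in; nothing more can be done
None
```

The job is handed in at about 48 s: the red box holds the blue, green and orange tower, the brown box holds the honey jar with the black pot on its lid, both upright and centred in the last pictures, with the shaker and brush in place, the mug never approached and no verdict returned.

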